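Lock the router lift by feel

ROBOT

A 6-joint arm with a two-finger parallel gripper is mounted at the origin on the work surface. World frame = base frame: x ahead of the robot, y to its left, z up, the work surface at z = 0. Lengths are in m, angles in rad, forces in N, time in s.
With the tool pointing down it reaches from about 0.375 to 0.975 m from the base axis. Payload 3.8 kg.
Tool frame: the origin (TCP) lies midway between the tips of the shut fingers; the grasp point (between the pads) lies 19 mm behind it; z points along the fingers, y is the line along which they close (so a half turn about z gives the same grasp; the last joint's range is limited). The gripper opens to 88 mm and grips with 3 to 60 N. Pads are 18 mm wide; open, the fingers measure 123 mm over their backs; the gripper's body (75 mm by 187 mm) begins 45 mm behind the grasp point.
Start: joints at [-1.258, 0.264, 1.604, -0, 1.274, -0.037], TCP at [0.231, -0.634, 0.216] pointing down, gripper open.
Joint ranges: [-2.63, 2.63], [-0.94, 2.18], [0.31, 2.57], [-1.31, 4.45], [0, 2.66], [-2.55, 2.55]. Speed limits (rad/s): [2.57, 2.57, 3.14, 3.14, 3.14, 3.14].

INTERFACE

Orientations are given as a rotation vector (axis times angle).
In Python, from bench import monitor, optics, ctrl gives the robot as it stands. The module is installed in compiled form; this text tells all that it offers.
- The arm moves only by the tool carry_out, never from a script. Its argument "deltas" is a list of rows, each an object with "jaw": the finger opening in cm, from 0 to 8.81; "linear": the shift along the tool's x, y, z in cm, a list of three; "angular": the turn, a rotation vector about the tool's x, y, z in rad, a list of three. A call has 1 to 20 rows; each row is the pose to reach, as a shift and turn from the pose commanded when the call began, along the tool's axes at that moment; what a row does not reach only later rows make up. A row lasts 1/12 s, in which the tool goes at most 41.7 mm and 7.16 degrees, less where a joint would pass 70% of its speed; a pose out of reach is approached as far as the arm can. A call with a gripper value outside its range is refused whole. The fingers move at their own pace and stop on an object; the grip force is fixed at half the most. Time passes only in rows, so rows that repeat a pose let the fingers close. It gives the time, the measured TCP pose, the force, the opening and the grip force at its end, in the units of the state.
- monitor.get_state(): the state, without advancing time (a new reading comes with each control period).
- optics.read_camera(name): name is "scene" or "top" or "wrist"; returns (picture, depth): 420x560x3 uint8, red, green, blue; 420x560 float32, m along the optical axis (not along the pixel's ray), 0 where there is no reading.
- optics.camera_model(name): a dict with "K" (3x3 intrinsics, pixels), "rvec" (rotation vector, rad) and "tvec" (3), from world to camera coordinates, as OpenCV has them. Camera axes: x right, y down, z forward; pixel columns grow to the right and rows downward; lengths in m; the calibration is good to about 2 mm. A picture is of the moment at which its call begins: read the wrist's pose just before it. camera_model takes no time and is no camera call; for the wrist camera it gives the pose at the moment of the call.
- ctrl.hand_in(): hands the job in; it is judged then, once.
Trained networks look in the newest picture that a camera, given by its name, has taken for a name from the list of things; names that differ only in an ending like _2 or _b are one class to them, and where a whole thing is asked for, a point or a joint stands for the part that bears it (a point fixed in the world has none). Each returns a list of dicts, best first, with "p" (0 to 1); they miss things now and then, are a little off and sometimes report something else, mostly with a low value. They report only what shows in the picture. A call takes as long as a camera call. They do not tell look-alikes from the thing itself.
- optics.boxes_of(camera, name): "position" ([x, y, z] in m, in world coordinates, good to about 4 mm: the middle of the surface that is visible of it).
- optics.tip_of(camera, name): "position" ([x, y, z] in m, in world coordinates, good to about 4 mm: a listed point, or the origin of a listed thing).
The state is a dict: "clock": time; "q": joint angles; "qd": joint speeds; "effort": joint torques, N m; "tcp_pos": TCP position; "ee_rot": TCP orientation; "contact_force": force on the tool from outside, world axes, zero at the start; "wrist_torque": the same for the moment, N m; "finger_gap": opening from 0.0 (shut) to 1.0 (fully open); "gripper_force": force on a finger pad.
Only numpy, scipy, OpenCV 4.12 (cv2) and the standard library are available. Lean on these libraries where they do the work, as an engineer would, in place of code of your own. Each camera call takes 0.05 s, during which the arm holds its last target. There are 200 camera calls.

TASK

Take the lock pin from the tool rest, put it level through the upright slot in the front of the router table, and feel with light pressure up or down the face of the lift behind the slot for its lock hole, whose height is not known and cannot be seen. Ease the pin fully home, until its collar sits against the cabinet front, let go and leave it there. Push gently throughout (well under 30 N), and leave the other tools and things on the bench where they are.

Things in the scene. Friction and masses are not known exactly. Their poses are not given: they have to be found in the camera images.
- lock_pin_grip (a point): Middle of the lock pin's dark wooden handle (100 mm long, 20 mm wide, 26 mm high), on its axis. x points to the tip; z is up as it lies. Ahead of the handle: steel disc collar 28 mm across (x 50 to 58 mm), then a stout round steel shank 12 mm thick to x = 112 mm. 0.1 to 0.16 kg; the only tool in the rest with a collar; in any of its three places, level, axis 62 mm above the bench.
- lock_pin_tip (a point): Centre of the lock pin's end face, 112 mm ahead of the middle of its handle, 54 mm ahead of the collar; same axes. The last 2 mm narrow from 12 to 9 mm across.
- slot (a point): Middle of the upright slot (18 mm wide, 62 mm high) on the outer face of the router table's 12 mm front panel, 160 mm above the bench. x points straight in (level), z up. 26 mm in from the outer face is the lift's flat steel face, covering the slot; its one lock hole, 14 mm across, bevelled 1 mm, 34 mm deep along x, is at y = 0 but 18 mm below to 18 mm above this point. The lift does not move.
- router_table_edge (a point): Middle of the front upper edge of the router table's grey top, 248 mm above the bench, straight above the slot; same axes. The top is 18 mm thick and overhangs the cabinet front by 12 mm. Fixed plywood cabinet 300 mm deep, 440 mm wide; low fence on the top, 170 mm behind this edge; switch box on the front, 30 mm proud, up to 113 mm high, centred 150 mm left (+y) of the slot.
- rest: Wooden tool rest, fixed: base 175 x 250 mm, 12 mm thick. Two notched boards, 14 mm thick and 66 to 68 mm high, stand across it 43 mm behind and 90 mm ahead of the origin and carry three tools at y = -85, 0, +85 mm; between them the handles are free all round. Origin on the bench under the middle of the middle tool's handle; x along the tools to their tips.
- round_file: Round file in the rest, not to be disturbed: flat wooden handle 100 x 22 x 22 mm, thin (8 mm) dark round blade 115 mm long, no collar. Origin in the middle of its handle.
- screwdriver: Screwdriver in the rest, not to be disturbed: black handle 100 x 24 x 20 mm, 6 mm shank, no collar. Origin in the middle of its handle.
- star_blank: Wooden five-pointed star, 124 mm across and 24 mm thick, lying on the bench. Origin in the middle of its underside.
- glue_bottle: White glue bottle, 52 mm across, 165 mm high. Origin in the middle of its foot.
- sanding_block: Cork sanding block 110 x 65 x 34 mm. Origin in the middle of its underside.
- tape_measure: Tape measure, 75 x 36 x 68 mm. Origin in the middle of its underside.
- collet_spanner: Steel spanner 190 mm long, lying on the bench.
Things that resemble listed ones, but are neither listed nor needed, are in the scene too. What is shaped like the part that bears lock_pin_grip but blue or orange is not meant.

How it is judged:
By the outcome, as a careful person would: the job done as asked, in the order asked, and still so for the second after the job is handed in, with the robot touching nothing.
It also fails if it takes over 72 s, if anything falls off the work surface, if the arm or the gripper's body presses on something with over 40 N, if the wrist force passes 120 N, or if a joint passes its speed limit or range.

## Working session

There is one attempt and no reset: what is moved stays moved. The work goes in short steps, Python scripts to look and compute and a tool call to move; the robot and the scene stay as the last step left them, time stands still between calls to the robot, and variables do not carry over. Pictures are saved under pics/ and viewed, at most 10 in all, crops included, and the job is handed in when it is done.

Besides the shell and the picture viewer there is one more tool, called as name(argument=value, ...), one argument or row to a line, values as JSON. carry_out: Moves the arm, as the interface text tells. Its arguments: {"type":"object","properties":{"deltas":{"type":"array"}},"required":["deltas"]}

```bash
mkdir -p pics
python3 - <<'E'
from bench import monitor, optics
import cv2,numpy as np
s=monitor.get_state();print({k:np.round(v,3).tolist() for k,v in s.items()})
ims=[]
for c in("scene","top"):
    p,d=optics.read_camera(c);cv2.imwrite(f"pics/{c}0.png",p[:,:,::-1]);np.save(f"{c}_d.npy",d)
    for n in("lock_pin_grip","lock_pin_tip","slot","router_table_edge","rest","round_file","screwdriver"):
        for f in("tip_of",):
            print(c,n,[(np.round(r["position"],3).tolist(),round(r["p"],2)) for r in getattr(optics,f)(c,n)][:4])
E
```

```text
{'clock': 0.0, 'q': [-1.258, 0.265, 1.605, -0.0, 1.274, -0.037], 'qd': [-0.001, -0.001, -0.001, -0.0, -0.0, -0.0], 'effort': [-0.002, -50.212, -35.687, 0.073, 0.029, -0.0], 'tcp_pos': [0.231, -0.633, 0.214], 'ee_rot': [-3.092, -0.546, 0.0], 'contact_force': [-0.405, -0.247, 0.247], 'wrist_torque': [0.032, 0.024, -0.03], 'gripper_force': 0.0, 'finger_gap': 0.997}
scene lock_pin_grip [([0.395, -0.135, -0.001], 0.72), ([0.76, 0.322, 0.014], 0.58), ([0.288, 0.24, 0.011], 0.43), ([0.452, 0.162, 0.06], 0.38)]
scene lock_pin_tip [([0.4, -0.539, -0.002], 0.71), ([0.175, 0.254, 0.013], 0.62), ([0.809, 0.426, 0.009], 0.57)]
scene slot [([0.446, 0.333, 0.057], 0.55)]
scene router_table_edge [([0.635, -0.036, 0.246], 0.69)]
scene rest [([0.449, 0.243, 0.003], 0.92)]
scene round_file [([0.445, 0.329, 0.061], 0.53)]
scene screwdriver [([0.454, 0.248, 0.063], 0.68), ([0.528, -0.415, 0.004], 0.16)]
top lock_pin_grip [([0.452, 0.162, 0.061], 0.81), ([0.759, 0.326, 0.015], 0.81), ([0.29, 0.238, 0.011], 0.55), ([0.405, -0.542, -0.002], 0.53)]
top lock_pin_tip [([0.179, 0.251, 0.015], 0.71), ([0.808, 0.421, 0.013], 0.65), ([0.637, -0.037, 0.25], 0.31)]
top slot [([0.648, -0.031, 0.162], 0.78)]
top router_table_edge [([0.636, -0.037, 0.249], 0.89)]
top rest [([0.447, 0.244, 0.004], 0.88), ([0.375, -0.286, 0.0], 0.7)]
top round_file [([0.445, 0.334, 0.064], 0.9)]
top screwdriver [([0.451, 0.249, 0.055], 0.57)]
```

View pics/scene0.png

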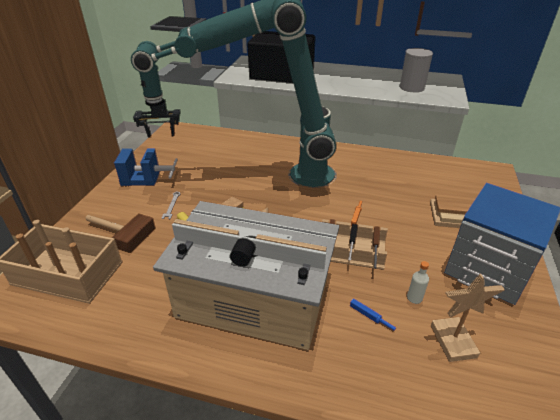

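View pics/top0.png

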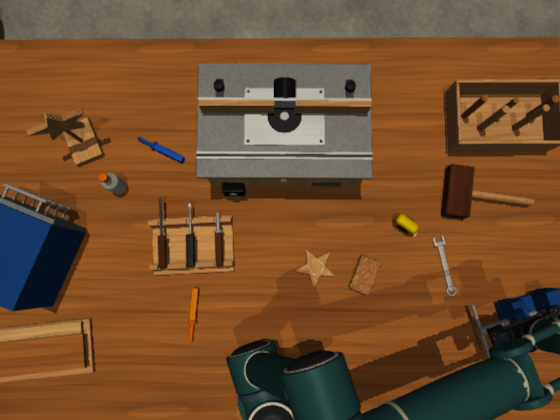

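The top view shows the rest at about (192,245), with the file at (163,235), the screwdriver at (190,235) and the tool on the right at (219,240). Candidates for the pin: the right-hand tool in the rest (219,245), the blue one on the bench (162,150) and the orange one (194,313). I choose the dark-handled tool in the rest at (219,245) and check it in a crop.

```bash
cat > h.py <<'E'
import numpy as np,cv2
from bench import monitor,optics
from scipy.spatial.transform import Rotation as R
def cloud(c,d,m=None):
    m=m or optics.camera_model(c);K=np.array(m["K"]);Rm=cv2.Rodrigues(np.array(m["rvec"],float))[0];t=np.ravel(m["tvec"])
    v,u=np.mgrid[:d.shape[0],:d.shape[1]]
    P=np.stack([(u-K[0,2])/K[0,0]*d,(v-K[1,2])/K[1,1]*d,d],-1)
    W=(P-t)@Rm;W[d<=0]=np.nan;return W
def line(p): # centre and yaw of point set
    c=p.mean(0);w,V=np.linalg.eigh(np.cov((p-c).T));v=V[:,-1];return c,np.arctan2(v[1],v[0])
E
python3 - <<'E'
from h import *
im=cv2.imread("pics/top0.png");W=cloud("top",np.load("top_d.npy"))
cv2.imwrite("pics/crop1.png",cv2.resize(im[170:290,140:300],None,fx=5,fy=5,interpolation=cv2.INTER_CUBIC))
X,Y,Z=W[...,0],W[...,1],W[...,2]
m=(abs(Y-.162)<.03)&(X>.40)&(X<.50)&(Z>.05)&(Z<.09)
print("pin",line(W[m][:,:2]),np.nanmedian(Z[m]),m.sum(), X[m].min(),X[m].max())
m=(abs(Z-.248)<.006)&(X<.75)
# front edge: min x per column
pts=[]
for u in range(205,366):
    r=np.where(m[:,u])[0]
    if len(r): pts.append(W[r.max(),u,:2])
pts=np.array(pts);k=np.polyfit(pts[:,1],pts[:,0],1);print("edge x = %.4f*y+%.4f"%tuple(k),pts[:,1].min(),pts[:,1].max(),np.abs(np.polyval(k,pts[:,1])-pts[:,0]).max())
E
```

```text
pin (array([0.44404677, 0.16033606]), np.float64(-3.133158990359061)) 0.07292247109535464 291 0.40095233661079455 0.4997105604585023
edge x = -0.3969*y+0.5471 -0.2554182819710986 0.1801468737989053 0.38378793298393227
```

View pics/crop1.png

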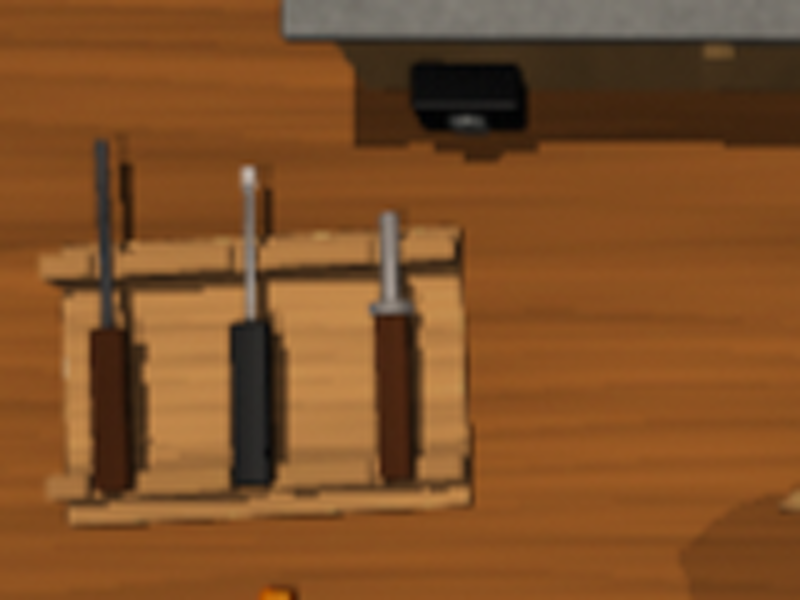

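The crop shows a collar at (391,308) and a dark wooden handle on the right-hand tool. The other two tools have no collar, so the choice is confirmed.

```bash
cat >> h.py <<'E'
def go(pos,Rt,base=None):
    """row from commanded pose (base=(pos,R)) to world target"""
    if base is None:
        s=monitor.get_state();base=(np.array(s["tcp_pos"]),R.from_rotvec(s["ee_rot"]))
    l=base[1].inv().apply(np.array(pos)-base[0])*100
    a=(base[1].inv()*Rt).as_rotvec()
    print("linear",l.round(2).tolist(),"angular",a.round(4).tolist())
def down(yaw,tilt=0): # tool x along yaw, z down; tilt>0 leans z toward tool x
    return R.from_euler("z",yaw)*R.from_euler("x",np.pi)*R.from_euler("y",tilt)
E
python3 - <<'E'
from h import *
W=cloud("top",np.load("top_d.npy"));X,Y,Z=W[...,0],W[...,1],W[...,2]
pts=[]
for u in range(203,368):
    for r in range(200,150,-1):
        if abs(Z[r,u]-.248)<.006: pts.append(W[r,u,:2]);break
pts=np.array(pts)
l=cv2.fitLine(pts.astype(np.float32),cv2.DIST_HUBER,0,.01,.01).ravel();print("edge dir",l, "yaw of normal",np.arctan(-l[0]/l[1]),"y ext",pts[:,1].min(),pts[:,1].max(), "mid x",np.median(pts[:,0]))
m=(abs(Z-.062)<.016)&(X>.36)&(X<.56)
for y0 in(.333,.249,.162):
    q=m&(abs(Y-y0)<.012)&(Z>.068);p=W[q][:,:2];p=p[(p[:,0]>.41)&(p[:,0]<.49)];print(y0,line(p),len(p))
mdl=optics.camera_model("wrist");Rc=cv2.Rodrigues(np.array(mdl["rvec"],float))[0];C=-Rc.T@np.ravel(mdl["tvec"])
s=monitor.get_state();T=R.from_rotvec(s["ee_rot"])
print("cam in tool",T.inv().apply(C-s["tcp_pos"]),"axis",T.inv().apply(Rc[2]),"right",T.inv().apply(Rc[0]),"K",np.array(mdl["K"])[0,0]);print(T.as_matrix().round(3))
for y in(0,np.pi):
  go([.43,-.35,.30],down(y)); go([.43,.16,.2],down(y+.035))
E
```

```text
edge dir [ 0.01217283  0.9999259   0.63689363 -0.03742101] yaw of normal -0.012173131 y ext -0.2608210373304457 0.18534658640890372 mid x 0.6365320554959697
0.333 (array([0.45013678, 0.33214047]), np.float64(-3.082586878257739)) 119
0.249 (array([0.4554554 , 0.24688447]), np.float64(-3.113198281127262)) 88
0.162 (array([0.45201129, 0.16068825]), np.float64(-3.0948064493035585)) 142
cam in tool [ 0.07203727 -0.00031242 -0.16847554] axis [-2.80723118e-01 -1.89532748e-04  9.59788776e-01] right [3.21019084e-04 9.99999906e-01 2.91366408e-04] K 296.85417844964286
[[ 0.939  0.343  0.   ]
 [ 0.343 -0.939 -0.   ]
 [ 0.     0.    -1.   ]]
linear [28.4, -19.88, -8.43] angular [0.0, -0.0, 0.3499]
linear [45.88, -67.79, 1.57] angular [0.0, -0.0, 0.3149]
linear [28.4, -19.88, -8.43] angular [0.0, 0.0, -2.7917]
linear [45.88, -67.79, 1.57] angular [0.0, 0.0, -2.8267]
```

Run:
```python
from h import *
Rt=down(np.pi,-.35);print(Rt.as_matrix()[:,2])
go([.34,-.50,.30],down(np.pi-1.2)); go([.5,-.037,.24],Rt);go([.5,-.037,.20],Rt)
```

```text
[ 3.42897807e-01  7.30471084e-17 -9.39372713e-01]
linear [14.8, -8.88, -8.43] angular [0.0, 0.0, -1.5917]
linear [45.7, -46.89, -2.43] angular [-0.4868, -0.086, -2.7531]
linear [45.7, -46.89, 1.57] angular [-0.4868, -0.086, -2.7531]
```

carry_out(
  deltas=[
    {"jaw": 8, "linear": [0, 0, -8], "angular": [0, 0, 0]},
    {"jaw": 8, "linear": [0, 0, -8], "angular": [0, 0, 0]},
    {"jaw": 8, "linear": [14.8, -8.9, -8.4], "angular": [0, 0, -1.59]},
    {"jaw": 8, "linear": [14.8, -8.9, -8.4], "angular": [0, 0, -1.59]},
    {"jaw": 8, "linear": [14.8, -8.9, -8.4], "angular": [0, 0, -1.59]},
    {"jaw": 8, "linear": [14.8, -8.9, -8.4], "angular": [0, 0, -1.59]},
    {"jaw": 8, "linear": [14.8, -8.9, -8.4], "angular": [0, 0, -1.59]},
    {"jaw": 8, "linear": [14.8, -8.9, -8.4], "angular": [0, 0, -1.59]},
    {"jaw": 8, "linear": [45.7, -46.9, -2.4], "angular": [-0.487, -0.086, -2.753]},
    {"jaw": 8, "linear": [45.7, -46.9, -2.4], "angular": [-0.487, -0.086, -2.753]},
    {"jaw": 8, "linear": [45.7, -46.9, -2.4], "angular": [-0.487, -0.086, -2.753]},
    {"jaw": 8, "linear": [45.7, -46.9, -2.4], "angular": [-0.487, -0.086, -2.753]},
    {"jaw": 8, "linear": [45.7, -46.9, -2.4], "angular": [-0.487, -0.086, -2.753]},
    {"jaw": 8, "linear": [45.7, -46.9, -2.4], "angular": [-0.487, -0.086, -2.753]},
    {"jaw": 8, "linear": [45.7, -46.9, -2.4], "angular": [-0.487, -0.086, -2.753]},
    {"jaw": 8, "linear": [45.7, -46.9, -2.4], "angular": [-0.487, -0.086, -2.753]},
    {"jaw": 8, "linear": [45.7, -46.9, -2.4], "angular": [-0.487, -0.086, -2.753]},
    {"jaw": 8, "linear": [45.7, -46.9, -2.4], "angular": [-0.487, -0.086, -2.753]},
    {"jaw": 8, "linear": [45.7, -46.9, -2.4], "angular": [-0.487, -0.086, -2.753]},
    {"jaw": 8, "linear": [45.7, -46.9, -2.4], "angular": [-0.487, -0.086, -2.753]},
  ],
)

```text
clock: 2.47
tcp_pos: [0.5002, -0.0342, 0.2399]
ee_rot: [0.785, 2.752, 0.001]
contact_force: [0.8, -0.6, -0.6]
finger_gap: 0.908
gripper_force: 0.0
```

Run:
```python
from h import *
s=monitor.get_state();print(np.round(s["tcp_pos"],4),np.round(s["q"],3))
go([.5,-.037,.20],down(np.pi,-.35))
```

```text
[ 0.5002 -0.0342  0.2399] [-0.079 -0.281  2.126 -0.063  1.023 -1.069]
linear [0.93, -0.55, 3.85] angular [-0.0949, -0.0577, -0.5421]
```

carry_out(
  deltas=[
    {"jaw": 8, "linear": [0.9, -0.5, 3.8], "angular": [-0.095, -0.058, -0.542]},
    {"jaw": 8, "linear": [0.9, -0.5, 3.8], "angular": [-0.095, -0.058, -0.542]},
    {"jaw": 8, "linear": [0.9, -0.5, 3.8], "angular": [-0.095, -0.058, -0.542]},
    {"jaw": 8, "linear": [0.9, -0.5, 3.8], "angular": [-0.095, -0.058, -0.542]},
    {"jaw": 8, "linear": [0.9, -0.5, 3.8], "angular": [-0.095, -0.058, -0.542]},
    {"jaw": 8, "linear": [0.9, -0.5, 3.8], "angular": [-0.095, -0.058, -0.542]},
    {"jaw": 8, "linear": [0.9, -0.5, 3.8], "angular": [-0.095, -0.058, -0.542]},
    {"jaw": 8, "linear": [0.9, -0.5, 3.8], "angular": [-0.095, -0.058, -0.542]},
  ],
)

```text
clock: 3.13
tcp_pos: [0.5001, -0.0394, 0.2007]
ee_rot: [0.012, 2.793, -0.001]
contact_force: [-0.5, 0.8, 0.8]
finger_gap: 0.905
gripper_force: 0.0
```

Run:
```python
from h import *
s=monitor.get_state();print(np.round(s["tcp_pos"],4),R.from_rotvec(s["ee_rot"]).as_matrix().round(3).tolist())
m=optics.camera_model("wrist");p,d=optics.read_camera("wrist");cv2.imwrite("pics/w1.png",p[:,:,::-1]);np.savez("w1.npz",d=d,K=m["K"],rvec=m["rvec"],tvec=m["tvec"])
for n in("slot","router_table_edge"):print(n,[(np.round(r["position"],4).tolist(),round(r["p"],2)) for r in optics.tip_of("wrist",n)][:3])
```

```text
[ 0.5001 -0.0394  0.2007] [[-0.94, 0.009, 0.342], [0.008, 1.0, -0.002], [-0.342, 0.001, -0.94]]
slot [([0.6492, -0.0346, 0.1611], 0.95)]
router_table_edge []
```

View pics/w1.png

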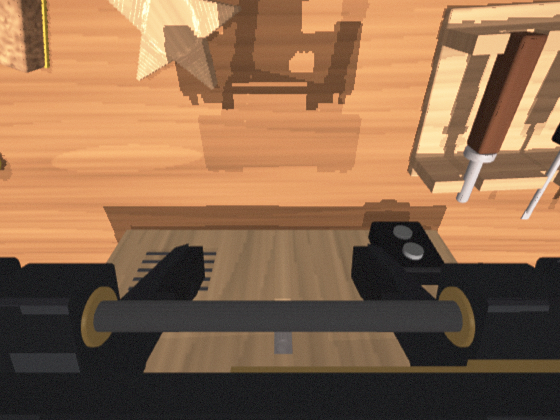

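The wrist view looks forward with the bench at the top of the picture. The slot is the grey strip at about (284,342) just behind the gripper bar, the switch box is at (405,245), and the lock pin with its collar is at (482,155). I now fit the panel plane and the slot edges.

Run:
```python
from h import *
z=np.load("w1.npz");W=cloud("wrist",z["d"],dict(K=z["K"],rvec=z["rvec"],tvec=z["tvec"]))
m=np.zeros(W.shape[:2],bool);m[240:295,215:340]=1;m[335:360,180:265]=1;m[335:360,302:390]=1
q=W[m];q=q[np.isfinite(q[:,0])];q=q[abs(q[:,0]-.648)<.02]
n=np.c_[q[:,1],q[:,2],np.ones(len(q))];k=np.linalg.lstsq(n,q[:,0],rcond=None)[0];r=q[:,0]-n@k
n=n[abs(r)<.004];q=q[abs(r)<.004];k=np.linalg.lstsq(n,q[:,0],rcond=None)[0];print("panel x=%.4f y + %.4f z + %.4f"%tuple(k),len(q),"at slot",k@[-.034,.16,1],"yaw",-k[0])
g=cv2.cvtColor(cv2.imread("pics/w1.png"),cv2.COLOR_BGR2HSV)
for r in(334,338,342,346,350):
    print(r,g[r,270:300,1].tolist())
    X=W[r,260:310];print("  depth-inner y",[ (round(a[0],3),round(a[1],4)) for a in X[[5,12,16,20,24,30,34,40]]])
# ray intersect with panel plane
K=z["K"];Rm=cv2.Rodrigues(z["rvec"])[0];C=-Rm.T@np.ravel(z["tvec"])
for u,v in[(275,342),(284,342),(293,342),(284,353)]:
    dd=Rm.T@np.linalg.inv(K)@[u,v,1];t=(.6485-C[0])/dd[0];print(u,v,(C+t*dd).round(4))
# pin grip from here
X=W[...];mm=(W[...,2]>.066)&(W[...,2]<.085)&(abs(W[...,1]-.162)<.02)&(W[...,0]<.505)&(W[...,0]>.40)
p=W[mm];print("pin",line(p[:,:2]),p.min(0),p.max(0),len(p))
```

```text
panel x=0.0104 y + 0.0007 z + 0.6477 11156 at slot 0.6474489610329635 yaw -0.010369885394107447
334 [104, 107, 102, 105, 51, 26, 23, 20, 22, 20, 20, 14, 22, 17, 19, 21, 19, 25, 17, 28, 19, 44, 97, 108, 102, 104, 109, 107, 105, 106]
  depth-inner y [(np.float64(0.647), np.float64(-0.0527)), (np.float64(0.648), np.float64(-0.0458)), (np.float64(0.673), np.float64(-0.0422)), (np.float64(0.673), np.float64(-0.0378)), (np.float64(0.674), np.float64(-0.0335)), (np.float64(0.673), np.float64(-0.0271)), (np.float64(0.647), np.float64(-0.0241)), (np.float64(0.648), np.float64(-0.0181))]
338 [99, 110, 109, 106, 49, 18, 20, 17, 21, 20, 24, 23, 18, 23, 22, 19, 21, 23, 20, 17, 19, 26, 98, 102, 101, 102, 102, 103, 109, 105]
  depth-inner y [(np.float64(0.648), np.float64(-0.0526)), (np.float64(0.648), np.float64(-0.0457)), (np.float64(0.674), np.float64(-0.0422)), (np.float64(0.673), np.float64(-0.0379)), (np.float64(0.674), np.float64(-0.0336)), (np.float64(0.672), np.float64(-0.0272)), (np.float64(0.647), np.float64(-0.0242)), (np.float64(0.648), np.float64(-0.0184))]
342 [103, 106, 110, 105, 44
[... 1020 characters left out ...]
 19, 22, 23, 20, 21, 22, 19, 62, 100, 103, 104, 105, 103, 104, 101]
  depth-inner y [(np.float64(0.646), np.float64(-0.0521)), (np.float64(0.648), np.float64(-0.0456)), (np.float64(0.673), np.float64(-0.0421)), (np.float64(0.694), np.float64(-0.038)), (np.float64(0.694), np.float64(-0.0335)), (np.float64(0.673), np.float64(-0.0277)), (np.float64(0.647), np.float64(-0.0248)), (np.float64(0.647), np.float64(-0.0192))]
275 342 [ 0.6485 -0.0428  0.1786]
284 342 [ 0.6485 -0.0341  0.1787]
293 342 [ 0.6485 -0.0253  0.1787]
284 353 [ 0.6485 -0.0343  0.1895]
pin (array([0.44682355, 0.1582343 ]), np.float64(-3.114164081537687)) [0.40041602 0.1421309  0.06600694] [0.50495257 0.181456   0.07720853] 3547
```

The slot middle is at about (0.6475, -0.035, 0.16) and the panel normal has a yaw of about -0.011, which agrees with the top camera. The pin handle is at about (0.452, 0.161) with a yaw of about 0.04. Next I go above the pin.

Run:
```python
from h import *
Rt=down(np.pi+.04)
go([.437,.1603,.14],Rt);
```

```text
linear [8.16, 19.9, 3.5] angular [-0.0075, 0.3485, -0.0472]
```

carry_out(
  deltas=[
    {"jaw": 6, "linear": [8.2, 19.9, 3.5], "angular": [-0.0075, 0.3485, -0.0472]},
    {"jaw": 6, "linear": [8.2, 19.9, 3.5], "angular": [-0.0075, 0.3485, -0.0472]},
    {"jaw": 6, "linear": [8.2, 19.9, 3.5], "angular": [-0.0075, 0.3485, -0.0472]},
    {"jaw": 6, "linear": [8.2, 19.9, 3.5], "angular": [-0.0075, 0.3485, -0.0472]},
    {"jaw": 6, "linear": [8.2, 19.9, 3.5], "angular": [-0.0075, 0.3485, -0.0472]},
    {"jaw": 6, "linear": [8.2, 19.9, 3.5], "angular": [-0.0075, 0.3485, -0.0472]},
    {"jaw": 6, "linear": [8.2, 19.9, 3.5], "angular": [-0.0075, 0.3485, -0.0472]},
    {"jaw": 6, "linear": [8.2, 19.9, 3.5], "angular": [-0.0075, 0.3485, -0.0472]},
    {"jaw": 6, "linear": [8.2, 19.9, 3.5], "angular": [-0.0075, 0.3485, -0.0472]},
  ],
)

```text
clock: 4.03
tcp_pos: [0.4371, 0.1593, 0.1403]
ee_rot: [-0.063, 3.14, -0.001]
contact_force: [-0.0, 0.0, 0.8]
finger_gap: 0.676
gripper_force: 0.0
```

Run:
```python
from h import *
s=monitor.get_state();print(np.round(s["tcp_pos"],4))
p,d=optics.read_camera("wrist");cv2.imwrite("pics/w2.png",p[:,:,::-1])
W=cloud("wrist",d)
mm=(W[...,2]>.070)&(W[...,2]<.080)&(abs(W[...,1]-.161)<.018)&(W[...,0]>.40)&(W[...,0]<.50)
q=W[mm];print("pin top",line(q[:,:2]),np.median(q[:,2]),q[:,0].min(),q[:,0].max(),len(q))
print([(np.round(r["position"],4).tolist(),round(r["p"],2)) for r in optics.tip_of("wrist","lock_pin_grip")][:3])
go([.437,.1603,.043],down(np.pi+.04))
```

```text
[0.4371 0.1593 0.1403]
pin top (array([0.44807143, 0.16061133]), np.float64(-3.1043815136893023)) 0.07433455172881917 0.4021910470036613 0.49995875804223694 2580
[([0.4534, 0.1599, 0.0675], 0.9), ([0.2851, 0.2432, 0.0115], 0.64)]
linear [0.05, 0.13, 9.75] angular [-0.0001, 0.0017, -0.0015]
```

View pics/w2.png

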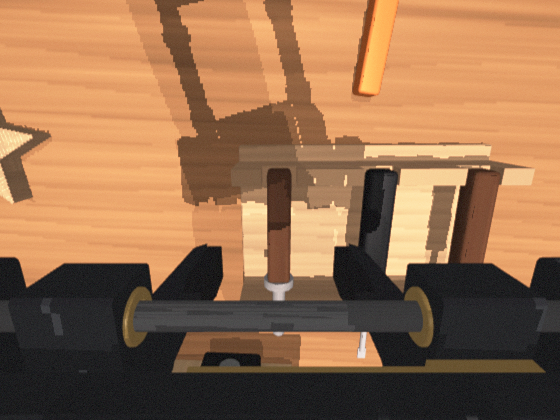

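The pin lies centred between the open fingers: handle (279,225), collar (279,286), with the screwdriver clear at (378,215). The measured yaw of 0.037 fits. Next I descend and grip.

carry_out(
  deltas=[
    {"jaw": 5.5, "linear": [0, 0.1, 4], "angular": [0, 0, 0]},
    {"jaw": 5.5, "linear": [0, 0.1, 7], "angular": [0, 0, 0]},
    {"jaw": 5.5, "linear": [0, 0.1, 9], "angular": [0, 0, 0]},
    {"jaw": 5.5, "linear": [0, 0.1, 9.75], "angular": [0, 0, 0]},
    {"jaw": 5.5, "linear": [0, 0.1, 9.75], "angular": [0, 0, 0]},
    {"jaw": 5.5, "linear": [0, 0.1, 9.75], "angular": [0, 0, 0]},
    {"jaw": 3, "linear": [0, 0.1, 9.75], "angular": [0, 0, 0]},
    {"jaw": 2.4, "linear": [0, 0.1, 9.75], "angular": [0, 0, 0]},
    {"jaw": 0.5, "linear": [0, 0.1, 9.75], "angular": [0, 0, 0]},
    {"jaw": 0.5, "linear": [0, 0.1, 9.75], "angular": [0, 0, 0]},
    {"jaw": 0.5, "linear": [0, 0.1, 9.75], "angular": [0, 0, 0]},
    {"jaw": 0.5, "linear": [0, 0.1, 9.75], "angular": [0, 0, 0]},
    {"jaw": 0.5, "linear": [0, 0.1, 9.75], "angular": [0, 0, 0]},
    {"jaw": 0.5, "linear": [0, 0.1, 9.75], "angular": [0, 0, 0]},
  ],
)

```text
clock: 5.3
tcp_pos: [0.4366, 0.1613, 0.0426]
ee_rot: [-0.064, 3.14, 0.0]
contact_force: [-0.5, -1.1, 4.7]
finger_gap: 0.223
gripper_force: 30.0
```

Run:
```python
from h import *
go([.4366,.1613,.16],down(np.pi+.04)); go([.48,-.0334,.15],down(np.pi-.0105)); go([.48,-.0334,.136],down(np.pi-.0105))
```

```text
linear [-0.01, -0.0, -11.74] angular [0.0001, 0.0005, 0.0006]
linear [-3.56, -19.63, -10.74] angular [0.0001, 0.0005, 0.0511]
linear [-3.56, -19.63, -9.34] angular [0.0001, 0.0005, 0.0511]
```

carry_out(
  deltas=[
    {"jaw": 0.5, "linear": [0, 0, -1], "angular": [0, 0, 0]},
    {"jaw": 0.5, "linear": [0, 0, -3], "angular": [0, 0, 0]},
    {"jaw": 0.5, "linear": [0, 0, -6], "angular": [0, 0, 0]},
    {"jaw": 0.5, "linear": [0, 0, -9], "angular": [0, 0, 0]},
    {"jaw": 0.5, "linear": [0, 0, -11.7], "angular": [0, 0, 0]},
    {"jaw": 0.5, "linear": [-0.5, -3, -11.7], "angular": [0, 0, 0.01]},
    {"jaw": 0.5, "linear": [-1.2, -6.5, -11.5], "angular": [0, 0, 0.02]},
    {"jaw": 0.5, "linear": [-1.8, -10, -11.3], "angular": [0, 0, 0.03]},
    {"jaw": 0.5, "linear": [-2.4, -13.5, -11.1], "angular": [0, 0, 0.04]},
    {"jaw": 0.5, "linear": [-3, -16.5, -10.9], "angular": [0, 0, 0.051]},
    {"jaw": 0.5, "linear": [-3.4, -18.5, -10.5], "angular": [0, 0, 0.051]},
    {"jaw": 0.5, "linear": [-3.56, -19.3, -10], "angular": [0, 0, 0.051]},
    {"jaw": 0.5, "linear": [-3.56, -19.63, -9.34], "angular": [0, 0, 0.051]},
    {"jaw": 0.5, "linear": [-3.56, -19.63, -9.34], "angular": [0, 0, 0.051]},
    {"jaw": 0.5, "linear": [-3.56, -19.63, -9.34], "angular": [0, 0, 0.051]},
    {"jaw": 0.5, "linear": [-3.56, -19.63, -9.34], "angular": [0, 0, 0.051]},
  ],
)

```text
clock: 6.63
tcp_pos: [0.4793, -0.0324, 0.1353]
ee_rot: [-0.014, -3.141, -0.0]
contact_force: [0.4, -0.0, -1.3]
finger_gap: 0.225
gripper_force: 30.0
```

Run:
```python
from h import *
s=monitor.get_state();print(np.round(s["tcp_pos"],4),np.array(s["contact_force"]).round(1),s["finger_gap"],R.from_rotvec(s["ee_rot"]).as_matrix().round(4).tolist())
p,d=optics.read_camera("wrist");cv2.imwrite("pics/w3.png",p[:,:,::-1])
W=cloud("wrist",d);np.save("w3.npy",W)
for n in("lock_pin_grip","lock_pin_tip","slot"):print(n,[(np.round(r["position"],4).tolist(),round(r["p"],2)) for r in optics.tip_of("wrist",n)][:2])
```

```text
[ 0.4793 -0.0324  0.1353] [ 0.4 -0.  -1.3] 0.2247529675778534 [[-1.0, 0.0092, -0.0009], [0.0092, 1.0, 0.0003], [0.0009, 0.0003, -1.0]]
lock_pin_grip []
lock_pin_tip []
slot []
```

View pics/w3.png

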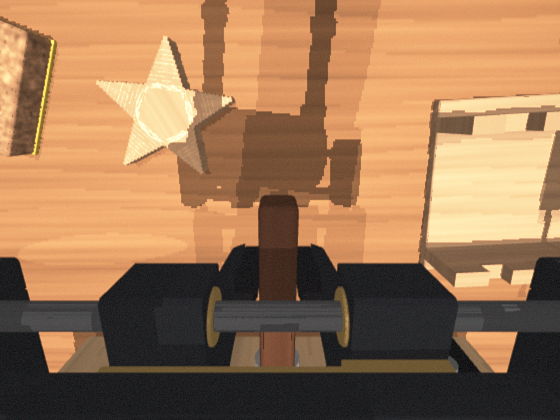

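The handle is held straight between the fingers (column 279, rows 200-365); the shank and slot are hidden behind the gripper. I'll check the shank in the top camera by depth only.

Run:
```python
from h import *
W=np.load("w3.npy");m=np.zeros(W.shape[:2],bool);m[205:255,255:302]=1
q=W[m&(W[...,2]>.158)&(W[...,2]<.175)];print("handle wrist",line(q[:,:2]),np.median(q[:,2]),q[:,0].min(),q[:,0].max())
k=np.polyfit(q[:,0],q[:,2],1);print("pitch",k[0])
p,d=optics.read_camera("top");cv2.imwrite("pics/t2.png",cv2.resize(p[150:240,230:340,::-1],None,fx=6,fy=6))
W=cloud("top",d);m=(abs(W[...,1]+.035)<.02)&(W[...,0]>.535)&(W[...,0]<.64)&(W[...,2]>.145)&(W[...,2]<.18)
q=W[m];print("shank top",len(q));
if len(q):print(line(q[:,:2]),q.min(0),q.max(0))
print([(np.round(r["position"],4).tolist(),round(r["p"],2)) for r in optics.tip_of("top","lock_pin_tip")][:3])
```

```text
handle wrist (array([ 0.45806671, -0.03185815]), np.float64(3.130042952025369)) 0.1673582227351511 0.4454844929057392 0.4712949814325251
pitch -0.00834434342803434
shank top 56
(array([ 0.58708137, -0.03427529]), np.float64(3.131061857056868)) [ 0.56749536 -0.03872819  0.15020771] [ 0.60682712 -0.02976628  0.16467835]
[([0.177, 0.2526, 0.0148], 0.92), ([0.8077, 0.4206, 0.0123], 0.65), ([0.6073, -0.0332, 0.1508], 0.55)]
```

View pics/t2.png

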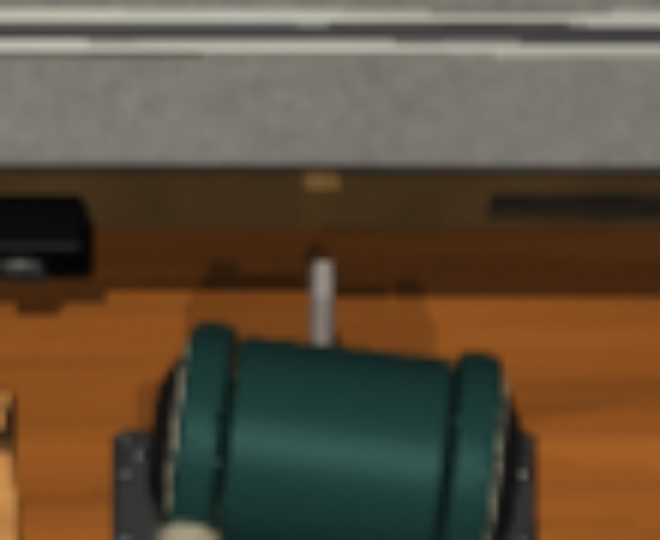

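The top crop shows the shank tip at (321,262) pointing straight at the slot's foot, around (321,182). Shift about 1.3 mm to -y and enter the slot, staying short of the lift face.

carry_out(
  deltas=[
    {"jaw": 0.5, "linear": [0, -0.13, 0], "angular": [0, 0, 0]},
    {"jaw": 0.5, "linear": [-1, -0.13, 0], "angular": [0, 0, 0]},
    {"jaw": 0.5, "linear": [-2, -0.13, 0], "angular": [0, 0, 0]},
    {"jaw": 0.5, "linear": [-3, -0.13, 0], "angular": [0, 0, 0]},
    {"jaw": 0.5, "linear": [-3.6, -0.13, 0], "angular": [0, 0, 0]},
    {"jaw": 0.5, "linear": [-4, -0.13, 0], "angular": [0, 0, 0]},
    {"jaw": 0.5, "linear": [-4.3, -0.13, 0], "angular": [0, 0, 0]},
    {"jaw": 0.5, "linear": [-4.6, -0.13, 0], "angular": [0, 0, 0]},
    {"jaw": 0.5, "linear": [-4.9, -0.13, 0], "angular": [0, 0, 0]},
    {"jaw": 0.5, "linear": [-5.2, -0.13, 0], "angular": [0, 0, 0]},
    {"jaw": 0.5, "linear": [-5.2, -0.13, 0], "angular": [0, 0, 0]},
    {"jaw": 0.5, "linear": [-5.2, -0.13, 0], "angular": [0, 0, 0]},
  ],
)

```text
clock: 7.93
tcp_pos: [0.5317, -0.0354, 0.1356]
ee_rot: [-0.016, -3.141, 0.0]
contact_force: [0.2, -0.1, -1.8]
finger_gap: 0.223
gripper_force: 30.0
```

```bash
cat >> h.py <<'E'
def avg(n=6):
    P=[];F=[];V=[]
    for i in range(n):
        s=monitor.get_state();P.append(s["tcp_pos"]);F.append(s["contact_force"]);V.append(s["ee_rot"])
        if i<n-1:optics.read_camera("wrist")
    print("pos",np.mean(P,0).round(4),"sd",np.std(P,0).round(4),"F",np.mean(F,0).round(1),"rot",np.mean([R.from_rotvec(v).as_matrix()[:,0] for v in V],0).round(4));return np.mean(P,0)
E
python3 -c "
from h import *
avg()"
```

```text
pos [ 0.5316 -0.0354  0.1356] sd [0.0001 0.     0.    ] F [-0.3  0.  -1.3] rot [-9.999e-01  1.050e-02  2.000e-04]
```

carry_out(
  deltas=[
    {"jaw": 0.5, "linear": [0, 0.13, 0], "angular": [0, 0, 0]},
    {"jaw": 0.5, "linear": [-0.3, 0.13, 0], "angular": [0, 0, 0]},
    {"jaw": 0.5, "linear": [-0.6, 0.13, 0], "angular": [0, 0, 0]},
    {"jaw": 0.5, "linear": [-0.9, 0.13, 0], "angular": [0, 0, 0]},
    {"jaw": 0.5, "linear": [-1.1, 0.13, 0], "angular": [0, 0, 0]},
    {"jaw": 0.5, "linear": [-1.2, 0.13, 0], "angular": [0, 0, 0]},
    {"jaw": 0.5, "linear": [-1.2, 0.13, 0], "angular": [0, 0, 0]},
    {"jaw": 0.5, "linear": [-1.2, 0.13, 0], "angular": [0, 0, 0]},
    {"jaw": 0.5, "linear": [-1.2, 0.13, 0], "angular": [0, 0, 0]},
  ],
)

```text
clock: 8.93
tcp_pos: [0.5437, -0.0342, 0.1355]
ee_rot: [-0.017, -3.141, 0.0]
contact_force: [0.3, 0.6, -1.0]
finger_gap: 0.217
gripper_force: 30.0
```

carry_out(
  deltas=[
    {"jaw": 0.5, "linear": [-0.05, 0, 0], "angular": [0, 0, 0]},
    {"jaw": 0.5, "linear": [-0.1, 0, 0], "angular": [0, 0, 0]},
    {"jaw": 0.5, "linear": [-0.1, 0, 0], "angular": [0, 0, 0]},
  ],
)

```text
clock: 9.18
tcp_pos: [0.5448, -0.0342, 0.1356]
ee_rot: [0.016, 3.141, -0.0]
contact_force: [0.6, 0.5, -1.4]
finger_gap: 0.222
gripper_force: 30.0
```

carry_out(
  deltas=[
    {"jaw": 0.5, "linear": [-0.05, 0, 0], "angular": [0, 0, 0]},
    {"jaw": 0.5, "linear": [-0.05, 0, 0], "angular": [0, 0, 0]},
    {"jaw": 0.5, "linear": [-0.05, 0, 0], "angular": [0, 0, 0]},
  ],
)

```text
clock: 9.43
tcp_pos: [0.5453, -0.0342, 0.1356]
ee_rot: [-0.016, -3.141, 0.0]
contact_force: [1.0, -0.3, -1.2]
finger_gap: 0.219
gripper_force: 30.0
```

Tip is near x = 0.673; I creep on until it touches.

carry_out(
  deltas=[
    {"jaw": 0.5, "linear": [-0.05, 0, 0], "angular": [0, 0, 0]},
    {"jaw": 0.5, "linear": [-0.05, 0, 0], "angular": [0, 0, 0]},
  ],
)

```text
clock: 9.6
tcp_pos: [0.5458, -0.0342, 0.1356]
ee_rot: [-0.016, -3.141, 0.0]
contact_force: [0.0, -0.7, -0.9]
finger_gap: 0.221
gripper_force: 30.0
```

carry_out(
  deltas=[
    {"jaw": 0.5, "linear": [-0.05, 0, 0], "angular": [0, 0, 0]},
    {"jaw": 0.5, "linear": [-0.05, 0, 0], "angular": [0, 0, 0]},
  ],
)

```text
clock: 9.77
tcp_pos: [0.5458, -0.0342, 0.1354]
ee_rot: [-0.016, -3.14, 0.0]
contact_force: [-1.1, 0.5, -1.0]
finger_gap: 0.22
gripper_force: 30.0
```

carry_out(
  deltas=[
    {"jaw": 0.5, "linear": [-0.05, 0, 0], "angular": [0, 0, 0]},
    {"jaw": 0.5, "linear": [-0.05, 0, 0], "angular": [0, 0, 0]},
  ],
)

```text
clock: 9.93
tcp_pos: [0.5458, -0.0342, 0.1352]
ee_rot: [-0.016, -3.139, 0.0]
contact_force: [-3.3, 0.3, -0.0]
finger_gap: 0.222
gripper_force: 30.0
```

Touch felt (-3.3 N). Next I slide up the face under light pressure.

carry_out(
  deltas=[
    {"jaw": 0.5, "linear": [-0.05, 0, 0], "angular": [0, 0, 0]},
    {"jaw": 0.5, "linear": [-0.05, 0, -0.1], "angular": [0, 0, 0]},
    {"jaw": 0.5, "linear": [-0.05, 0, -0.2], "angular": [0, 0, 0]},
    {"jaw": 0.5, "linear": [-0.05, 0, -0.3], "angular": [0, 0, 0]},
    {"jaw": 0.5, "linear": [-0.05, 0, -0.4], "angular": [0, 0, 0]},
  ],
)

```text
clock: 10.35
tcp_pos: [0.5462, -0.0342, 0.139]
ee_rot: [-0.017, -3.139, 0.0]
contact_force: [-4.7, -0.6, -1.3]
finger_gap: 0.221
gripper_force: 30.0
```

carry_out(
  deltas=[
    {"jaw": 0.5, "linear": [0, 0, -0.1], "angular": [0, 0, 0]},
    {"jaw": 0.5, "linear": [0, 0, -0.2], "angular": [0, 0, 0]},
    {"jaw": 0.5, "linear": [0, 0, -0.3], "angular": [0, 0, 0]},
    {"jaw": 0.5, "linear": [0, 0, -0.4], "angular": [0, 0, 0]},
  ],
)

```text
clock: 10.68
tcp_pos: [0.5469, -0.0343, 0.1434]
ee_rot: [-0.017, -3.141, 0.0]
contact_force: [-5.1, -0.4, -2.5]
finger_gap: 0.223
gripper_force: 30.0
```

carry_out(
  deltas=[
    {"jaw": 0.5, "linear": [0, 0, -0.1], "angular": [0, 0, 0]},
    {"jaw": 0.5, "linear": [0, 0, -0.2], "angular": [0, 0, 0]},
  ],
)

```text
clock: 10.85
tcp_pos: [0.5473, -0.0343, 0.1457]
ee_rot: [-0.017, -3.142, 0.0]
contact_force: [-4.0, -0.4, -2.0]
finger_gap: 0.225
gripper_force: 30.0
```

carry_out(
  deltas=[
    {"jaw": 0.5, "linear": [0, 0, -0.1], "angular": [0, 0, 0]},
    {"jaw": 0.5, "linear": [0, 0, -0.2], "angular": [0, 0, 0]},
  ],
)

```text
clock: 11.02
tcp_pos: [0.5477, -0.0343, 0.1479]
ee_rot: [0.017, 3.141, -0.0]
contact_force: [-3.0, 0.4, -2.9]
finger_gap: 0.221
gripper_force: 30.0
```

carry_out(
  deltas=[
    {"jaw": 0.5, "linear": [0, 0, -0.1], "angular": [0, 0, 0]},
    {"jaw": 0.5, "linear": [0, 0, -0.1], "angular": [0, 0, 0]},
  ],
)

```text
clock: 11.18
tcp_pos: [0.5479, -0.0343, 0.1491]
ee_rot: [0.016, 3.14, -0.0]
contact_force: [-2.6, -0.5, -1.7]
finger_gap: 0.221
gripper_force: 30.0
```

carry_out(
  deltas=[
    {"jaw": 0.5, "linear": [0, 0, -0.1], "angular": [0, 0, 0]},
    {"jaw": 0.5, "linear": [0, 0, -0.1], "angular": [0, 0, 0]},
  ],
)

```text
clock: 11.35
tcp_pos: [0.5479, -0.0342, 0.15]
ee_rot: [0.016, 3.14, -0.0]
contact_force: [-3.3, 0.8, -1.7]
finger_gap: 0.222
gripper_force: 30.0
```

carry_out(
  deltas=[
    {"jaw": 0.5, "linear": [-0.03, 0, -0.05], "angular": [0, 0, 0]},
    {"jaw": 0.5, "linear": [-0.05, 0, -0.1], "angular": [0, 0, 0]},
    {"jaw": 0.5, "linear": [-0.05, 0, -0.1], "angular": [0, 0, 0]},
  ],
)

```text
clock: 11.6
tcp_pos: [0.548, -0.0342, 0.1507]
ee_rot: [0.016, 3.141, -0.0]
contact_force: [-2.5, -0.2, -2.6]
finger_gap: 0.222
gripper_force: 30.0
```

carry_out(
  deltas=[
    {"jaw": 0.5, "linear": [0, 0, -0.05], "angular": [0, 0, 0]},
    {"jaw": 0.5, "linear": [0, 0, -0.1], "angular": [0, 0, 0]},
    {"jaw": 0.5, "linear": [0, 0, -0.1], "angular": [0, 0, 0]},
  ],
)

```text
clock: 11.85
tcp_pos: [0.5479, -0.0342, 0.1517]
ee_rot: [0.016, 3.141, -0.0]
contact_force: [-2.0, -0.8, -2.3]
finger_gap: 0.225
gripper_force: 30.0
```

carry_out(
  deltas=[
    {"jaw": 0.5, "linear": [0, 0, -0.05], "angular": [0, 0, 0]},
    {"jaw": 0.5, "linear": [0, 0, -0.1], "angular": [0, 0, 0]},
    {"jaw": 0.5, "linear": [0, 0, -0.1], "angular": [0, 0, 0]},
  ],
)

```text
clock: 12.1
tcp_pos: [0.548, -0.0342, 0.1528]
ee_rot: [0.016, 3.141, -0.0]
contact_force: [-1.4, 0.2, -2.3]
finger_gap: 0.218
gripper_force: 30.0
```

carry_out(
  deltas=[
    {"jaw": 0.5, "linear": [-0.05, 0, 0], "angular": [0, 0, 0]},
    {"jaw": 0.5, "linear": [-0.1, 0, 0], "angular": [0, 0, 0]},
    {"jaw": 0.5, "linear": [-0.1, 0, 0], "angular": [0, 0, 0]},
  ],
)

```text
clock: 12.35
tcp_pos: [0.5479, -0.0342, 0.1522]
ee_rot: [-0.016, -3.139, 0.0]
contact_force: [-5.3, 0.7, -1.3]
finger_gap: 0.225
gripper_force: 30.0
```

Run:
```python
from h import *
P=avg(3)
p,d=optics.read_camera("wrist");W=cloud("wrist",d);m=np.zeros(W.shape[:2],bool);m[195:255,255:302]=1
q=W[m&(abs(W[...,2]-P[2]-.032)<.012)];k=np.polyfit(q[:,0],q[:,2],1);print("handle rel TCP x range",q[:,0].min()-P[0],q[:,0].max()-P[0],"pitch",k[0],"top z-TCP",np.median(q[:,2])-P[2],line(q[:,:2]))
W0=np.load("w3.npy");P0=[.4793,-.0324,.1353];q=W0[m&(abs(W0[...,2]-P0[2]-.032)<.012)];k=np.polyfit(q[:,0],q[:,2],1);print("before",q[:,0].min()-P0[0],q[:,0].max()-P0[0],k[0],np.median(q[:,2])-P0[2])
# lock-hole hint from the earlier depth image: pixels in slot deeper than lift face
z=np.load("w1.npz");W=cloud("wrist",z["d"],dict(K=z["K"],rvec=z["rvec"],tvec=z["tvec"]))
Rm=cv2.Rodrigues(z["rvec"])[0];C=-Rm.T@np.ravel(z["tvec"])
for r in range(328,362,2):
    w=W[r,280:287];w=np.nanmedian(w,0);t=(.6735-C[0])/(w[0]-C[0]);print(r,w.round(4),"ray at face z",round((C+t*(w-C))[2],4))
```

```text
pos [ 0.5479 -0.0342  0.1522] sd [0. 0. 0.] F [-5.   0.4 -1.3] rot [-0.9999  0.0105  0.002 ]
handle rel TCP x range -0.03605797309165759 -0.008189992341182006 pitch 0.0853452445013082 top z-TCP 0.033529741000461244 (array([ 0.52414583, -0.03360007]), np.float64(-3.1398321952925725))
before -0.034385072563786256 -0.00800501856747493 0.08929624465195632 0.031947680634349274
328 [ 0.444  -0.0373  0.2909] ray at face z 0.1483
330 [ 0.4451 -0.0373  0.2909] ray at face z 0.1507
332 [ 0.6736 -0.0345  0.153 ] ray at face z 0.153
334 [ 0.6733 -0.0341  0.1555] ray at face z 0.1554
336 [ 0.6741 -0.0346  0.1573] ray at face z 0.1577
338 [ 0.6738 -0.0347  0.1598] ray at face z 0.16
340 [ 0.6743 -0.0347  0.1618] ray at face z 0.1622
342 [ 0.6769 -0.0347  0.1625] ray at face z 0.1644
344 [ 0.6813 -0.0347  0.1623] ray at face z 0.1667
346 [ 0.6845 -0.0347  0.1627] ray at face z 0.1688
348 [ 0.6899 -0.0347  0.162 ] ray at face z 0.171
350 [ 0.6936 -0.0346  0.1623] ray at face z 0.1731
352 [ 0.6974 -0.0346  0.1626] ray at face z 0.1752
354 [ 0.6477 -0.0352  0.1909] ray at face z 0.1773
356 [ 0.6477 -0.0353  0.1927] ray at face z 0.1794
358 [ 0.6468 -0.0353  0.195 ] ray at face z 0.1814
360 [ 0.6479 -0.0353  0.1963] ray at face z 0.1834
```

```bash
cat >> h.py <<'E'
def pitch(W,P):
    m=np.zeros(W.shape[:2],bool);m[170:258,270:290]=1
    q=W[m];q=q[np.isfinite(q[:,0])];q=q[(abs(q[:,2]-P[2]-.033)<.012)&(q[:,0]-P[0]>-.045)&(q[:,0]-P[0]<-.005)]
    x=q[:,0]-P[0];z=q[:,2]-P[2]
    k=np.polyfit(x,z,1)
    for _ in range(5):
        r=abs(z-np.polyval(k,x));g=r<max(.0015,2*np.median(r));k=np.polyfit(x[g],z[g],1)
    print("slope %.4f z at grasp %.4f z at -20mm %.4f n %d xr %.3f %.3f"%(k[0],k[1],np.polyval(k,-.02),g.sum(),x[g].min(),x[g].max()))
E
python3 - <<'E'
from h import *
pitch(np.load("w3.npy"),[.4796,-.0324,.1354])
P=np.array(monitor.get_state()["tcp_pos"]);p,d=optics.read_camera("wrist");np.save("w4.npy",cloud("wrist",d));cv2.imwrite("pics/w4.png",p[:,:,::-1]);pitch(np.load("w4.npy"),P)
E
```

```text
slope -0.0008 z at grasp 0.0321 z at -20mm 0.0321 n 1008 xr -0.034 -0.007
slope -0.1030 z at grasp 0.0318 z at -20mm 0.0339 n 979 xr -0.034 -0.007
```

The pin has pivoted about 0.1 rad nose-down in the pads, because the tip stuck to the face while I slid up. I'll lower the hand with the tip still touching to level it, then use lighter touches.

carry_out(
  deltas=[
    {"jaw": 0.5, "linear": [0, 0, 0.2], "angular": [0, 0, 0]},
    {"jaw": 0.5, "linear": [0.02, 0, 0.4], "angular": [0, 0, 0]},
    {"jaw": 0.5, "linear": [0.04, 0, 0.6], "angular": [0, 0, 0]},
    {"jaw": 0.5, "linear": [0.06, 0, 0.8], "angular": [0, 0, 0]},
    {"jaw": 0.5, "linear": [0.07, 0, 1.0], "angular": [0, 0, 0]},
    {"jaw": 0.5, "linear": [0.07, 0, 1.15], "angular": [0, 0, 0]},
    {"jaw": 0.5, "linear": [0.07, 0, 1.3], "angular": [0, 0, 0]},
    {"jaw": 0.5, "linear": [0.07, 0, 1.3], "angular": [0, 0, 0]},
  ],
)

```text
clock: 13.22
tcp_pos: [0.5469, -0.0343, 0.1394]
ee_rot: [-0.017, -3.139, 0.0]
contact_force: [-8.1, -1.0, 1.2]
finger_gap: 0.225
gripper_force: 30.0
```

```bash
cat > look.py <<'E'
from h import *
P=avg(2);p,d=optics.read_camera("wrist");pitch(cloud("wrist",d),P)
E
python3 look.py
```

```text
pos [ 0.5469 -0.0343  0.1394] sd [0.     0.     0.0001] F [-7.9 -0.8  1.8] rot [-0.9999  0.0105  0.0024]
slope -0.0052 z at grasp 0.0319 z at -20mm 0.0320 n 1055 xr -0.035 -0.007
```

Level again. Now I back off the face, rise to just below the next stretch, and touch lightly.

carry_out(
  deltas=[
    {"jaw": 0.5, "linear": [0.2, 0, 0], "angular": [0, 0, 0]},
    {"jaw": 0.5, "linear": [0.45, 0, 0], "angular": [0, 0, 0]},
    {"jaw": 0.5, "linear": [0.45, 0, -0.3], "angular": [0, 0, 0]},
    {"jaw": 0.5, "linear": [0.45, 0, -0.6], "angular": [0, 0, 0]},
    {"jaw": 0.5, "linear": [0.45, 0, -0.7], "angular": [0, 0, 0]},
    {"jaw": 0.5, "linear": [0.45, 0, -0.7], "angular": [0, 0, 0]},
    {"jaw": 0.5, "linear": [0.3, 0, -0.7], "angular": [0, 0, 0]},
    {"jaw": 0.5, "linear": [0.2, 0, -0.7], "angular": [0, 0, 0]},
    {"jaw": 0.5, "linear": [0.15, 0, -0.7], "angular": [0, 0, 0]},
    {"jaw": 0.5, "linear": [0.15, 0, -0.7], "angular": [0, 0, 0]},
    {"jaw": 0.5, "linear": [0.15, 0, -0.7], "angular": [0, 0, 0]},
  ],
)

```text
clock: 14.23
tcp_pos: [0.5465, -0.0342, 0.1464]
ee_rot: [-0.016, -3.141, 0.0]
contact_force: [-0.7, -0.2, -0.7]
finger_gap: 0.221
gripper_force: 30.0
```

carry_out(
  deltas=[
    {"jaw": 0.5, "linear": [-0.03, 0, 0], "angular": [0, 0, 0]},
    {"jaw": 0.5, "linear": [-0.06, 0, 0], "angular": [0, 0, 0]},
    {"jaw": 0.5, "linear": [-0.06, 0, 0], "angular": [0, 0, 0]},
  ],
)

```text
clock: 14.48
tcp_pos: [0.547, -0.0342, 0.1465]
ee_rot: [-0.016, -3.141, 0.0]
contact_force: [0.2, 0.5, -1.1]
finger_gap: 0.224
gripper_force: 30.0
```

```bash
python3 look.py
```

```text
pos [ 0.547  -0.0342  0.1465] sd [0. 0. 0.] F [-0.3  0.2 -1.3] rot [-9.999e-01  1.050e-02  5.000e-04]
slope -0.0316 z at grasp 0.0318 z at -20mm 0.0325 n 1042 xr -0.035 -0.007
```

carry_out(
  deltas=[
    {"jaw": 0.5, "linear": [0.3, 0, 0], "angular": [0, 0, 0]},
    {"jaw": 0.5, "linear": [0.5, 0, 0], "angular": [0, 0, 0]},
    {"jaw": 0.5, "linear": [0.5, 0, 0], "angular": [0, -0.031, 0]},
    {"jaw": 0.5, "linear": [0.5, 0, 0], "angular": [0, -0.031, 0]},
    {"jaw": 0.5, "linear": [0.5, 0, 0], "angular": [0, -0.031, 0]},
    {"jaw": 0.5, "linear": [0.5, 0, 0], "angular": [0, -0.031, 0]},
  ],
)

```text
clock: 15.08
tcp_pos: [0.5421, -0.0342, 0.1467]
ee_rot: [0.016, 3.111, -0.0]
contact_force: [-1.3, -0.4, -1.0]
finger_gap: 0.227
gripper_force: 30.0
```

```bash
python3 look.py
```

```text
pos [ 0.5422 -0.0342  0.1467] sd [0.0001 0.     0.    ] F [-0.5 -0.1 -1.2] rot [-0.9995  0.0105 -0.0308]
slope 0.0008 z at grasp 0.0318 z at -20mm 0.0318 n 1033 xr -0.036 -0.008
```

carry_out(
  deltas=[
    {"jaw": 0.5, "linear": [-0.2, 0, 0], "angular": [0, 0, 0]},
    {"jaw": 0.5, "linear": [-0.4, 0, 0.01], "angular": [0, 0, 0]},
    {"jaw": 0.5, "linear": [-0.5, 0, 0.01], "angular": [0, 0, 0]},
    {"jaw": 0.5, "linear": [-0.55, 0, 0.01], "angular": [0, 0, 0]},
    {"jaw": 0.5, "linear": [-0.55, 0, 0.01], "angular": [0, 0, 0]},
  ],
)

```text
clock: 15.6
tcp_pos: [0.5476, -0.0342, 0.1464]
ee_rot: [0.016, 3.111, -0.0]
contact_force: [0.3, -0.5, -0.7]
finger_gap: 0.223
gripper_force: 30.0
```

carry_out(
  deltas=[
    {"jaw": 0.5, "linear": [-0.03, 0, 0], "angular": [0, 0, 0]},
    {"jaw": 0.5, "linear": [-0.06, 0, 0], "angular": [0, 0, 0]},
    {"jaw": 0.5, "linear": [-0.06, 0, 0], "angular": [0, 0, 0]},
  ],
)

```text
clock: 15.85
tcp_pos: [0.5477, -0.0342, 0.1464]
ee_rot: [0.016, 3.112, -0.0]
contact_force: [-2.7, 0.3, -1.2]
finger_gap: 0.225
gripper_force: 30.0
```

Touch at tip height of about 0.165. Next I ease off to a very light contact and step up.

carry_out(
  deltas=[
    {"jaw": 0.5, "linear": [0.1, 0, 0], "angular": [0, 0, 0]},
    {"jaw": 0.5, "linear": [0.1, 0, -0.1], "angular": [0, 0, 0]},
    {"jaw": 0.5, "linear": [0.1, 0, -0.2], "angular": [0, 0, 0]},
    {"jaw": 0.5, "linear": [0.1, 0, -0.2], "angular": [0, 0, 0]},
    {"jaw": 0.5, "linear": [0.05, 0, -0.2], "angular": [0, 0, 0]},
    {"jaw": 0.5, "linear": [0, 0, -0.2], "angular": [0, 0, 0]},
    {"jaw": 0.5, "linear": [0, 0, -0.2], "angular": [0, 0, 0]},
  ],
)

```text
clock: 16.43
tcp_pos: [0.5483, -0.0342, 0.1487]
ee_rot: [0.016, 3.111, -0.0]
contact_force: [-1.2, -0.6, -1.0]
finger_gap: 0.224
gripper_force: 30.0
```

carry_out(
  deltas=[
    {"jaw": 0.5, "linear": [-0.05, 0, 0], "angular": [0, 0, 0]},
    {"jaw": 0.5, "linear": [-0.1, 0, 0], "angular": [0, 0, 0]},
    {"jaw": 0.5, "linear": [-0.1, 0, 0], "angular": [0, 0, 0]},
  ],
)

```text
clock: 16.68
tcp_pos: [0.5488, -0.0342, 0.1485]
ee_rot: [0.016, 3.112, -0.0]
contact_force: [-1.5, 1.2, -0.2]
finger_gap: 0.225
gripper_force: 30.0
```

```bash
python3 look.py
```

```text
pos [ 0.5488 -0.0342  0.1485] sd [0. 0. 0.] F [-2.2  0.7  0.4] rot [-0.9995  0.0105 -0.03  ]
slope 0.0121 z at grasp 0.0319 z at -20mm 0.0316 n 1045 xr -0.036 -0.008
```

It went 1 mm deeper and the nose was nudged up, so it is on the hole's lower bevel. I raise 1.5 mm and ease on.

carry_out(
  deltas=[
    {"jaw": 0.5, "linear": [0, 0, -0.08], "angular": [0, 0, 0]},
    {"jaw": 0.5, "linear": [0, 0, -0.16], "angular": [0, 0, 0]},
    {"jaw": 0.5, "linear": [-0.05, 0, -0.16], "angular": [0, 0, 0]},
    {"jaw": 0.5, "linear": [-0.1, 0, -0.16], "angular": [0, 0, 0]},
    {"jaw": 0.5, "linear": [-0.15, 0, -0.16], "angular": [0, 0, 0]},
    {"jaw": 0.5, "linear": [-0.15, 0, -0.16], "angular": [0, 0, 0]},
  ],
)

```text
clock: 17.28
tcp_pos: [0.551, -0.0343, 0.1504]
ee_rot: [0.016, 3.11, -0.001]
contact_force: [-0.3, 0.1, -0.5]
finger_gap: 0.219
gripper_force: 30.0
```

carry_out(
  deltas=[
    {"jaw": 0.5, "linear": [-0.05, 0, 0], "angular": [0, 0, 0]},
    {"jaw": 0.5, "linear": [-0.1, 0, 0], "angular": [0, 0, 0]},
    {"jaw": 0.5, "linear": [-0.1, 0, 0], "angular": [0, 0, 0]},
  ],
)

```text
clock: 17.53
tcp_pos: [0.5518, -0.0343, 0.1504]
ee_rot: [0.016, 3.11, -0.0]
contact_force: [0.3, 0.3, -1.0]
finger_gap: 0.225
gripper_force: 30.0
```

```bash
python3 look.py
```

```text
pos [ 0.5518 -0.0343  0.1504] sd [0. 0. 0.] F [ 0.1 -0.2 -0.9] rot [-0.9995  0.0105 -0.0311]
slope 0.0053 z at grasp 0.0318 z at -20mm 0.0317 n 1041 xr -0.036 -0.008
```

In the hole (4 mm past the face, no force). Easing home.

carry_out(
  deltas=[
    {"jaw": 0.5, "linear": [-0.1, 0, 0], "angular": [0, 0, 0]},
    {"jaw": 0.5, "linear": [-0.2, 0, 0.01], "angular": [0, 0, 0]},
    {"jaw": 0.5, "linear": [-0.3, 0, 0.01], "angular": [0, 0, 0]},
    {"jaw": 0.5, "linear": [-0.4, 0, 0.01], "angular": [0, 0, 0]},
    {"jaw": 0.5, "linear": [-0.5, 0, 0.015], "angular": [0, 0, 0]},
    {"jaw": 0.5, "linear": [-0.6, 0, 0.02], "angular": [0, 0, 0]},
  ],
)

```text
clock: 18.13
tcp_pos: [0.5578, -0.0344, 0.1503]
ee_rot: [0.016, 3.111, -0.0]
contact_force: [0.1, -0.6, -0.4]
finger_gap: 0.219
gripper_force: 30.0
```

carry_out(
  deltas=[
    {"jaw": 0.5, "linear": [-0.1, 0, 0], "angular": [0, 0, 0]},
    {"jaw": 0.5, "linear": [-0.2, 0, 0.01], "angular": [0, 0, 0]},
    {"jaw": 0.5, "linear": [-0.3, 0, 0.01], "angular": [0, 0, 0]},
    {"jaw": 0.5, "linear": [-0.4, 0, 0.01], "angular": [0, 0, 0]},
    {"jaw": 0.5, "linear": [-0.5, 0, 0.015], "angular": [0, 0, 0]},
    {"jaw": 0.5, "linear": [-0.6, 0, 0.02], "angular": [0, 0, 0]},
  ],
)

```text
clock: 18.63
tcp_pos: [0.5638, -0.0344, 0.1503]
ee_rot: [0.016, 3.111, -0.0]
contact_force: [0.5, 0.2, -2.2]
finger_gap: 0.222
gripper_force: 30.0
```

```bash
python3 look.py
```

```text
pos [ 0.5639 -0.0344  0.1504] sd [0.0001 0.     0.    ] F [ 1.   0.2 -1.5] rot [-0.9995  0.0105 -0.0311]
slope 0.0040 z at grasp 0.0318 z at -20mm 0.0317 n 1041 xr -0.036 -0.008
```

carry_out(
  deltas=[
    {"jaw": 0.5, "linear": [-0.1, 0, 0], "angular": [0, 0, 0]},
    {"jaw": 0.5, "linear": [-0.2, 0, 0.01], "angular": [0, 0, 0]},
    {"jaw": 0.5, "linear": [-0.3, 0, 0.01], "angular": [0, 0, 0]},
    {"jaw": 0.5, "linear": [-0.4, 0, 0.01], "angular": [0, 0, 0]},
    {"jaw": 0.5, "linear": [-0.5, 0, 0.015], "angular": [0, 0, 0]},
    {"jaw": 0.5, "linear": [-0.6, 0, 0.02], "angular": [0, 0, 0]},
  ],
)

```text
clock: 19.23
tcp_pos: [0.5698, -0.0345, 0.1503]
ee_rot: [0.016, 3.111, -0.0]
contact_force: [-0.2, 1.0, -2.2]
finger_gap: 0.224
gripper_force: 30.0
```

carry_out(
  deltas=[
    {"jaw": 0.5, "linear": [-0.1, 0, 0], "angular": [0, 0, 0]},
    {"jaw": 0.5, "linear": [-0.2, 0, 0.01], "angular": [0, 0, 0]},
    {"jaw": 0.5, "linear": [-0.3, 0, 0.01], "angular": [0, 0, 0]},
    {"jaw": 0.5, "linear": [-0.4, 0, 0.01], "angular": [0, 0, 0]},
    {"jaw": 0.5, "linear": [-0.4, 0, 0.01], "angular": [0, 0, 0]},
  ],
)

```text
clock: 19.65
tcp_pos: [0.5739, -0.0345, 0.1504]
ee_rot: [0.016, 3.11, -0.001]
contact_force: [0.3, 0.6, -1.3]
finger_gap: 0.222
gripper_force: 30.0
```

carry_out(
  deltas=[
    {"jaw": 0.5, "linear": [-0.05, 0, 0], "angular": [0, 0, 0]},
    {"jaw": 0.5, "linear": [-0.1, 0, 0], "angular": [0, 0, 0]},
    {"jaw": 0.5, "linear": [-0.1, 0, 0], "angular": [0, 0, 0]},
  ],
)

```text
clock: 19.9
tcp_pos: [0.5747, -0.0345, 0.1504]
ee_rot: [0.016, 3.111, -0.001]
contact_force: [0.2, -0.6, -0.3]
finger_gap: 0.223
gripper_force: 30.0
```

carry_out(
  deltas=[
    {"jaw": 0.5, "linear": [-0.05, 0, 0], "angular": [0, 0, 0]},
    {"jaw": 0.5, "linear": [-0.1, 0, 0], "angular": [0, 0, 0]},
    {"jaw": 0.5, "linear": [-0.1, 0, 0], "angular": [0, 0, 0]},
  ],
)

```text
clock: 20.15
tcp_pos: [0.5755, -0.0345, 0.1503]
ee_rot: [0.016, 3.111, -0.0]
contact_force: [-0.8, 0.7, -0.2]
finger_gap: 0.223
gripper_force: 30.0
```

Near home; I ease on until the collar bears.

carry_out(
  deltas=[
    {"jaw": 0.5, "linear": [-0.05, 0, 0], "angular": [0, 0, 0]},
    {"jaw": 0.5, "linear": [-0.1, 0, 0], "angular": [0, 0, 0]},
    {"jaw": 0.5, "linear": [-0.1, 0, 0], "angular": [0, 0, 0]},
  ],
)

```text
clock: 20.4
tcp_pos: [0.5755, -0.0346, 0.15]
ee_rot: [0.016, 3.113, -0.0]
contact_force: [-4.3, -0.4, 0.1]
finger_gap: 0.223
gripper_force: 30.0
```

carry_out(
  deltas=[
    {"jaw": 0.5, "linear": [-0.05, 0, 0], "angular": [0, 0, 0]},
    {"jaw": 0.5, "linear": [-0.1, 0, 0], "angular": [0, 0, 0]},
    {"jaw": 0.5, "linear": [-0.1, 0, 0], "angular": [0, 0, 0]},
  ],
)

```text
clock: 20.65
tcp_pos: [0.5755, -0.0345, 0.1498]
ee_rot: [0.016, 3.115, -0.0]
contact_force: [-7.6, -0.6, 1.2]
finger_gap: 0.221
gripper_force: 30.0
```

carry_out(
  deltas=[
    {"jaw": 0.5, "linear": [-0.05, 0, 0], "angular": [0, 0, 0]},
    {"jaw": 0.5, "linear": [-0.1, 0, 0], "angular": [0, 0, 0]},
    {"jaw": 0.5, "linear": [-0.1, 0, 0], "angular": [0, 0, 0]},
  ],
)

```text
clock: 20.9
tcp_pos: [0.5754, -0.0345, 0.1495]
ee_rot: [0.016, 3.118, -0.0]
contact_force: [-9.8, -0.1, 3.3]
finger_gap: 0.222
gripper_force: 30.0
```

The collar bears 27.8 mm past first touch (28 expected). I unload, then open.

carry_out(
  deltas=[
    {"jaw": 0.5, "linear": [0.12, 0, 0], "angular": [0, 0, 0]},
    {"jaw": 0.5, "linear": [0.2, 0, 0], "angular": [0, 0, 0]},
    {"jaw": 0.5, "linear": [0.22, 0, 0], "angular": [0, 0, 0]},
    {"jaw": 0.5, "linear": [0.22, 0, 0], "angular": [0, 0, 0]},
    {"jaw": 0.5, "linear": [0.22, 0, 0], "angular": [0, 0, 0]},
  ],
)

```text
clock: 21.32
tcp_pos: [0.5755, -0.0345, 0.1499]
ee_rot: [0.016, 3.113, -0.0]
contact_force: [-5.8, -0.5, -0.9]
finger_gap: 0.221
gripper_force: 30.0
```

```bash
python3 look.py
```

```text
pos [ 0.5756 -0.0345  0.1499] sd [0. 0. 0.] F [-6.  -0.6 -1. ] rot [-0.9995  0.0104 -0.0288]
slope 0.0037 z at grasp 0.0317 z at -20mm 0.0316 n 1043 xr -0.036 -0.008
```

carry_out(
  deltas=[
    {"jaw": 0.5, "linear": [0.08, 0, 0], "angular": [0, 0, 0]},
    {"jaw": 0.5, "linear": [0.1, 0, 0], "angular": [0, 0, 0]},
    {"jaw": 1.9, "linear": [0.1, 0, 0], "angular": [0, 0, 0]},
    {"jaw": 2.5, "linear": [0.1, 0, 0], "angular": [0, 0, 0]},
    {"jaw": 4.5, "linear": [0.1, 0, 0], "angular": [0, 0, 0]},
    {"jaw": 4.5, "linear": [0.1, 0, 0], "angular": [0, 0, 0]},
    {"jaw": 4.5, "linear": [0.1, 0, 0], "angular": [0, 0, 0]},
    {"jaw": 4.5, "linear": [0.1, 0, 0], "angular": [0, 0, 0]},
    {"jaw": 4.5, "linear": [0.1, 0, -1], "angular": [0, 0, 0]},
    {"jaw": 4.5, "linear": [0.1, 0, -2.5], "angular": [0, 0, 0]},
    {"jaw": 4.5, "linear": [0.1, 0, -4.5], "angular": [0, 0, 0]},
    {"jaw": 4.5, "linear": [0.2, 0, -7], "angular": [0, 0, 0]},
    {"jaw": 4.5, "linear": [1, 0, -10], "angular": [0, 0, 0]},
    {"jaw": 4.5, "linear": [4, 0, -12], "angular": [0, 0, 0]},
    {"jaw": 4.5, "linear": [8, 0, -12], "angular": [0, 0, 0]},
    {"jaw": 4.5, "linear": [11, 0, -12], "angular": [0, 0, 0]},
    {"jaw": 4.5, "linear": [11, 0, -12], "angular": [0, 0, 0]},
    {"jaw": 4.5, "linear": [11, 0, -12], "angular": [0, 0, 0]},
  ],
)

```text
clock: 22.92
tcp_pos: [0.4622, -0.0333, 0.2682]
ee_rot: [0.017, 3.108, -0.001]
contact_force: [-0.5, -0.0, -0.4]
finger_gap: 0.512
gripper_force: 0.0
```

Run:
```python
from h import *
P=avg(2)
p,d=optics.read_camera("wrist");W=cloud("wrist",d)
q=W[(abs(W[...,1]+.034)<.015)&(abs(W[...,2]-.176)<.012)&(W[...,0]>.50)&(W[...,0]<.66)]
if len(q):print("wrist pin",line(q[:,:2]),q.min(0),q.max(0))
t,d=optics.read_camera("top");W=cloud("top",d)
q=W[(abs(W[...,1]+.034)<.02)&(W[...,2]>.14)&(W[...,2]<.2)&(W[...,0]>.50)&(W[...,0]<.64)]
if len(q):print("top pin",line(q[:,:2]),q.min(0),q.max(0),np.polyfit(q[:,0],q[:,2],1))
a=np.vstack([p,t])[:,:,::-1];a=np.hstack([p,cv2.resize(t[120:330,140:420],(560,420))])[:,:,::-1];cv2.imwrite("pics/fin.png",cv2.resize(a,(800,300)))
```

```text
pos [ 0.4627 -0.0334  0.2682] sd [0.0005 0.     0.    ] F [-0.2 -0.  -0.2] rot [-0.9994  0.0107 -0.0337]
wrist pin (array([ 0.59912275, -0.03446664]), np.float64(-3.1405128559042788)) [ 0.53777323 -0.04893306  0.16407056] [ 0.65994195 -0.01907273  0.18054104]
top pin (array([ 0.59574132, -0.03564471]), np.float64(3.1351567430068417)) [ 0.55004101 -0.04745004  0.15666926] [ 0.63981848 -0.02459537  0.18250384] [0.11564509 0.10177722]
```

View pics/fin.png

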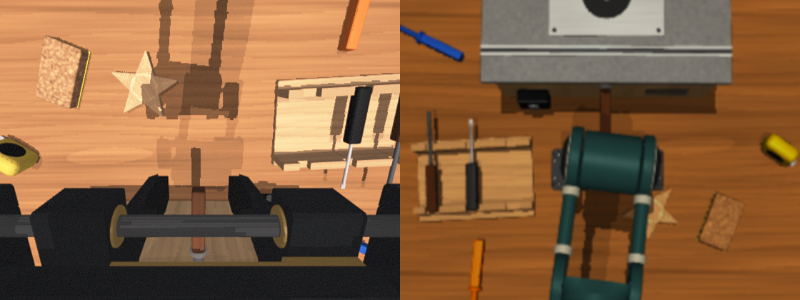

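The pin stands straight out of the slot (wrist half: handle at (198,215), collar at (198,255)). Its handle rear is at about x = 0.538, where the fully home position would be 0.5395. The other tools and things have not moved, and the gripper is clear.

```bash
python3 -c "
from bench import ctrl
print(ctrl.hand_in())"
```

```text
the job is handed in; nothing more can be done
None
```

The lock pin is fully home in the lift's lock hole, about 9 mm above the slot's middle, with its collar against the cabinet front, released and handed in at about 23 s with push readings up to about 10 N; the wrist depth picture happened to show the hole's lower edge, so I used that to narrow the search by touch after my first upward slide tipped the pin in the grip and I had to re-level it.

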